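Seat a lens barrel in a V-block and hold it for the camera-board test

ROBOT

A 7-joint arm with a two-finger parallel gripper is mounted at the origin on the work surface. World frame = base frame: x ahead of the robot, y to its left, z up, the work surface at z = 0. Lengths are in m, angles in rad, forces in N, time in s.
With the tool pointing down it reaches from about 0.4 to 0.85 m from the base axis. Payload 10.4 kg.
Tool frame: the origin (TCP) lies at the very end of the fingers, on their centre line; the grasp point (between the pads) lies 19 mm behind it; y points along the fingers, z is the direction in which the jaws open and shut, and the axes are right-handed (so a half turn about y gives the same grasp; the last joint's range is limited). The gripper opens to 85 mm and grips with 20 to 120 N. Pads are 22 mm wide; open, the fingers measure 114 mm over their backs; the gripper's body (76 mm by 85 mm) begins 54 mm behind the grasp point. The pads swing forward as they close: fully open they stand 13 mm farther back than shut.
Start: joints at [-1.334, 0.332, -0.065, 1.46, 0.022, 1.35, -0.088], TCP at [0.161, 0.604, 0.231] pointing down, gripper open.
Joint ranges: [-2.6, 2.6], [-0.5, 2.12], [-1.47, 1.34], [0.16, 2.42], [-1.27, 4.41], [0.06, 2.06], [-2.6, 2.6]. Speed limits (rad/s): [2.22, 2.22, 2.79, 2.79, 3.14, 3.14, 3.14].

INTERFACE

Orientations are given as a unit quaternion [x, y, z, w].
In Python, from workcell import manip gives the robot as it stands.
- The arm moves only by the tool arm_command, never from a script. Its argument "commands" is a list that holds one entry, the list of rows, each a list of 6 numbers: the shift along the world's x, y, z in cm, then the turn, a rotation vector about the world's x, y, z in degrees. A call has 1 to 20 rows; each row is the pose to reach, as a shift and turn from the pose commanded when the call began; what a row does not reach only later rows make up. A row lasts 1/10 s, in which the tool goes at most 50 mm and 8.59 degrees, less where a joint would pass 70% of its speed; a pose out of reach is approached as far as the arm can. A call with a gripper value outside its range is refused whole. "claw" is the finger opening in cm, from 0 to 8.54, set as the call begins (left out, the last holds). The fingers move at their own pace and stop on an object; "newtons" is the grip in N (left out, the last holds). Time passes only in rows, so rows that repeat a pose let the fingers close. It gives the time, the measured TCP pose, the force and the opening at its end, in the units of the state.
- manip.get_obs(): the state, without advancing time (a new reading comes with each control period).
- manip.camera(name): name is "scene" or "top"; returns a dict with "pixels" (480x640x3 uint8, blue, green, red), "depth" (480x640 float32, m along the optical axis (not along the pixel's ray), 0 where there is no reading), "K" (3x3 intrinsics, pixels), "k1" (the pictures are not rectified: a ray, as slopes to the right and down, at radius r is drawn at 1 + k1 r^2 times it, then the intrinsics apply), "rvec" (rotation vector, rad) and "tvec" (3), from world to camera coordinates, as OpenCV has them. Camera axes: x right, y down, z forward; pixel columns grow to the right and rows downward; lengths in m; the calibration is good to about 2 mm. A picture is of the moment at which its call begins.
- manip.hand_in(): hands the job in, once; it reports no verdict.
Trained networks look in the newest picture that a camera, given by its name, has taken for a name from the list of things; names that differ only in an ending like _2 or _b are one class to them, and where a whole thing is asked for, a point or a joint stands for the part that bears it (a point fixed in the world has none). Each returns a list of dicts, best first, with "p" (0 to 1); they miss things now and then, are a little off and sometimes report something else, mostly with a low value. They report only what shows in the picture. A call takes as long as a camera call.
- manip.masks_of(camera, thing): "mask" (480x640 bool, what is visible of it) and "bbox" ([left, top, right, bottom] in pixels, round what is visible of it).
The state is a dict: "clock": time; "joint_pos": joint angles; "joint_velocities": joint speeds; "tau": joint torques, N m; "position": TCP position; "ee_rot": TCP orientation; "ft_force": force on the tool from outside, world axes, zero at the start; "torque": the same for the moment, N m; "grip_width": opening from 0.0 (shut) to 1.0 (fully open).
Only numpy, scipy, OpenCV 4.12 (cv2) and the standard library are available. Lean on these libraries where they do the work, as an engineer would, in place of code of your own. Each camera call takes 0.05 s, during which the arm holds its last target.

TASK

Lift the blue dust cover off the V-block and stand it, right way up, in the middle of the green mat. Then fetch the lens barrel from its tray and lay it gently in the V, in line with the groove, with its ribbed middle ring in the gap between the two steel saddles. Finish while still holding it pressed down with about 10 N, so that it bears on both sides of the V (gripped by the ring or pressed on top of it; do not let go), and leave everything else on the bench where it is.

Things in the scene. Friction and masses are not known exactly. Their poses are not given: they have to be found in the camera images.
- cover_grip (a point): Centre of the black grip bar on the loose blue dust cover (about 140 g). Bar 60 long (x), 12 thick (y), 30 high (z); this point is 15 above the flat top, 75 above the lower rim. The cover is an upside-down box 126 (x) x 76 (y) x 60 high, walls 3. It starts over the V-block, rim on its base plate, 4 clear on each side: lift it straight up 60 before moving sideways.
- mat_mid (a point): Centre of the top face of the fixed green antistatic mat, 170 x 170, 2 thick, lying on the bench: the cover goes here, at any yaw. x, y along its edges, z up.
- barrel_mid (a point): Centre of the loose lens barrel (about 190 g), on its axis at mid-length; x along the axis; it may roll, so y and z may point anywhere around it. Black tube diameter 30, length 120, both ends alike, with a silver ribbed ring of diameter 36, 36 long, round its middle: grip across this ring. It starts lying level on foam rests in the tray, this point 37 above the bench.
- tray: Fixed dark lens tray with light foam, 190 (x) x 150 (y), walls 4 thick and 18 high; origin under its centre at bench height. Foam rests, 56 wide and up to 30 high, hold the barrel along the tray's x; between them is a free gap (x = -26 to 26) with its floor 6 above the bench, for the fingers either side of the ring.
- v_seat (a point): Where the barrel's centre (point barrel_mid) lies when seated in the V: a point of the fixed V-block, 66 above the bench. x along the groove, y to the left side of the V, z up. At the +x end a green camera board stands upright on a bracket, 88 from this point, up to 85 above the bench: keep off it. Base plate 184 x 96, 12 thick, 72 towards -x and 112 towards +x from here.
- v_left: The +y (left) sides of the V-block's two steel saddles; fixed and rigid. Origin under the block's middle at bench height, axes as v_seat. The saddles stand at x = -55 to -26 and 26 to 55, 60 wide (y) in all, up to 64 above the bench. Between them is a free gap 52 long for the ring and the fingers, its floor 24 above the bench.
- v_right: The -y (right) sides of the two saddles; fixed and rigid; origin and axes as v_left. Left and right sides slope at 45 degrees and face each other, a right-angled V, 38 wide at the top; its lowest line is 45 above the bench. The barrel's black tube rests on both sides, its ring hanging free in the gap.
- meter: Bystander: loose orange handheld multimeter lying flat, 165 (x) x 80 (y) x 38 high; origin under its centre.
- bottle: Bystander: loose small clear bottle, diameter 48, 115 high, standing; origin under its centre.
- driver: Bystander: loose green-handled screwdriver, 150 long, lying along its x; origin under its middle.
- reel: Bystander: loose reel of solder, diameter 52, 40 high, standing on its flange; origin under its centre.

How it is judged:
By the outcome, as a careful person would: the job done as asked, in the order asked, and still so for the second after the job is handed in, while the arm keeps its last pose, push and grip.
It also fails if it takes over 64 s, if anything falls off the work surface, if the arm or the gripper's body presses on something with over 40 N, if the wrist force passes 120 N, or if a joint passes its speed limit or range.

## Working session

There is one attempt and no reset: what is moved stays moved. The work goes in short steps, Python scripts to look and compute and a tool call to move; the robot and the scene stay as the last step left them, time stands still between calls to the robot, and variables do not carry over. Pictures are saved under pics/ and viewed, and the job is handed in when it is done.

Besides the shell and the picture viewer there is one more tool, called as a command line: name --argument value ..., lists and objects as JSON in quotes. arm_command: Moves the arm, as the interface text tells. Its arguments: {"type":"object","properties":{"commands":{"type":"array"},"claw":{"type":"number"},"newtons":{"type":"number"}},"required":["commands"]}

```bash
mkdir -p pics
cat > h.py <<'E'
import numpy as np, cv2, pickle
from workcell import manip
def shot(n,tag=None):
    c=manip.camera(n); 
    if tag: cv2.imwrite(f'pics/{tag}.png',c['pixels'])
    return c
def world(c,mask=None):
    # Nx3 points world for all pixels (or mask)
    d=c['depth']; K=c['K']
    v,u=np.nonzero((d>0) if mask is None else (mask&(d>0)))
    z=d[v,u]
    D=np.array([c['k1'],0,0,0,0],float)
    p=cv2.undistortPoints(np.stack([u,v],1).astype(np.float64)[:,None],K,D)[:,0]
    P=np.c_[p*z[:,None],z]
    R=cv2.Rodrigues(np.array(c['rvec'],float))[0]; t=np.array(c['tvec'],float).ravel()
    return (P-t)@R, np.stack([u,v],1)
E
python3 - <<'E'
from h import *
o=manip.get_obs()
for k,v in o.items(): print(k,np.round(v,4))
for n in ['scene','top']:
    c=shot(n,n+'0'); print(n,c['K'],c['k1'],c['rvec'],c['tvec'])
    pickle.dump(c,open(n+'0.pkl','wb'))
    for t in ['cover_grip','mat_mid','barrel_mid','tray','v_seat','v_left','v_right','meter','bottle','driver','reel']:
        try: r=manip.masks_of(n,t)
        except Exception as e: print(t,e); continue
        for q in r[:2]:
            print(t,round(q['p'],2),q['bbox'],q['mask'].sum(), end=' ')
            P,_=world(c,q['mask'])
            if len(P): print(np.round(np.median(P,0),3),np.round(np.percentile(P,2,axis=0),3),np.round(np.percentile(P,98,axis=0),3))
        if r: pickle.dump(r[0]['mask'],open(f'm_{n}_{t}.pkl','wb'))
E
```

```text
clock 0.0
joint_pos [-1.3336  0.3329 -0.0647  1.461   0.0216  1.3499 -0.0885]
joint_velocities [ 0.0018 -0.     -0.0004 -0.002   0.0006 -0.0002 -0.0015]
tau [ 4.00000e-04 -6.25440e+01  4.99000e-02 -3.91627e+01  1.63000e-02
  9.80000e-03  0.00000e+00]
position [0.1605 0.6037 0.2305]
ee_rot [ 0.7017 -0.0916  0.0915 -0.7006]
ft_force [-0.4226  0.3168 -0.9876]
torque [ 0.0263 -0.0134 -0.0219]
grip_width 1.0054
scene [[609.41991213   0.         317.21011371]
 [  0.         609.41991213 240.90171203]
 [  0.           0.           1.        ]] -0.05885043835093398 [ 2.14149335  1.10983494 -0.42547552] [-0.33608939 -0.25424906  1.66464606]
cover_grip 0.58 [388.2, 176.2, 447.4, 229.6] 2118 [0.559 0.302 0.069] [0.487 0.263 0.015] [0.611 0.369 0.1  ]
cover_grip 0.43 [195.0, 287.7, 223.0, 341.3] 782 [ 0.56  -0.259  0.05 ] [ 0.495 -0.281  0.029] [ 0.609 -0.231  0.056]
mat_mid 0.94 [255.1, 238.8, 363.2, 320.7] 4694 [ 0.567 -0.016  0.002] [ 0.479 -0.095 -0.003] [0.646 0.07  0.006]
barrel_mid 0.71 [194.7, 283.7, 221.3, 342.2] 864 [ 0.56  -0.258  0.049] [ 0.492 -0.282  0.027] [ 0.609 -0.229  0.056]
b
[... 1845 characters left out ...]
 [ 0.45  -0.34   0.002] [ 0.647 -0.168  0.031]
v_seat 0.86 [117.8, 195.9, 194.9, 299.9] 1688 [0.619 0.324 0.013] [0.466 0.255 0.001] [0.655 0.397 0.083]
v_left 0.18 [323.9, 113.0, 367.5, 198.8] 3436 [ 0.744 -0.027  0.034] [ 0.668 -0.066  0.023] [0.826 0.012 0.043]
meter 0.67 [325.8, 112.8, 366.7, 198.4] 3377 [ 0.742 -0.027  0.035] [ 0.668 -0.065  0.018] [0.824 0.011 0.043]
bottle 0.79 [198.8, 130.8, 231.6, 167.9] 784 [0.737 0.209 0.076] [0.724 0.192 0.014] [0.76  0.235 0.116]
driver 0.92 [298.5, 310.9, 320.2, 395.8] 730 [0.396 0.031 0.022] [ 0.301  0.015 -0.   ] [0.44  0.049 0.028]
reel 0.57 [420.5, 138.5, 448.8, 168.6] 721 [ 0.747 -0.203  0.039] [ 0.728 -0.226  0.001] [ 0.774 -0.182  0.043]
```

View pics/scene0.png

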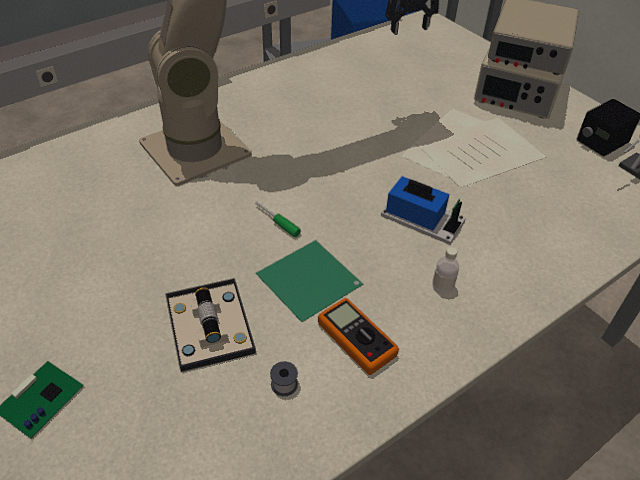

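View pics/top0.png

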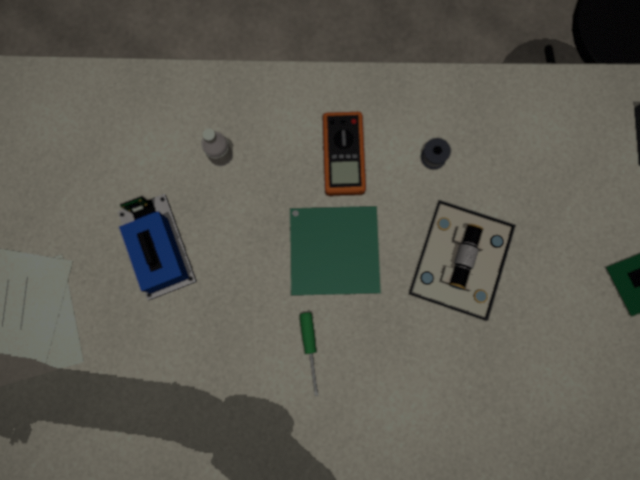

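```bash
cat > meas.py <<'E'
from h import *
def rect(P,name):
    r=cv2.minAreaRect((P[:,:2]*1000).astype(np.float32)); b=cv2.boxPoints(r)
    e=[b[1]-b[0],b[2]-b[1]]; L=max(e,key=np.linalg.norm)
    a=np.degrees(np.arctan2(L[1],L[0])); a=(a+90)%180-90
    print(name,len(P),'c',np.round(r[0],1),'size',np.round(r[1],1),'long yaw',round(a,1),'z',round(float(np.median(P[:,2]))*1000,1))
if __name__=='__main__':
  for n in ['scene','top']:
    c=pickle.load(open(n+'0.pkl','rb')); P,uv=world(c)
    col=c['pixels'][uv[:,1],uv[:,0]].astype(int)
    near=lambda x,y,r:np.hypot(P[:,0]-x,P[:,1]-y)<r
    print(n)
    A=near(.545,.305,.1)
    rect(P[A&(P[:,2]>.092)&(P[:,2]<.112)],'grip top')
    blue=(col[:,0]>col[:,2]+40)
    rect(P[A&blue&(abs(P[:,2]-.072)<.006)],'cover top')
    rect(P[A&blue],'cover all')
    B=near(.547,-.252,.075)
    rect(P[B&(P[:,2]>.040)],'barrel')
    bp=P[B&(P[:,2]>.040)][:,:2]; m=bp.mean(0); w=np.linalg.svd(bp-m)[2][0] if len(bp)<5000 else 0
    print(m,np.degrees(np.arctan2(w[1],w[0])), np.percentile(P[B][:,2],99))
    rect(P[B&(P[:,2]>.0515)],'ring')
    rect(P[near(.547,-.252,.14)&(P[:,2]>.013)],'tray')
    g=(col[:,1]>col[:,2]+20)&near(.56,-.015,.14)&(P[:,2]<.01)
    rect(P[g],'mat')
    print('bench z',np.median(P[near(.45,.15,.05)][:,2]))
    for s,zz in(('bottle',0),('driver',0),('meter',0),('reel',0)):
        pass
E
python3 meas.py
```

```text
scene
grip top 133 c [545.1 315.7] size [58.4 19.5] long yaw 20.8 z 98.5
cover top 814 c [543.3 318. ] size [127.   83.7] long yaw 23.9 z 71.4
cover all 1765 c [543.  318.4] size [127.1  83.9] long yaw 23.3 z 62.2
barrel 766 c [ 549.1 -254.5] size [ 35.3 126.4] long yaw -18.3 z 49.7
[ 0.55388269 -0.25615678] -17.53472733771901 0.05484205113048586
ring 220 c [ 549.2 -255.5] size [ 23.6 119.2] long yaw -15.6 z 53.3
tray 2050 c [ 548.1 -254. ] size [151.3 197.1] long yaw -18.0 z 28.9
mat 4465 c [540.1 -13.5] size [218.  172.9] long yaw 3.3 z 1.8
bench z 4.106311322380796e-05
top
grip top 259 c [542.6 317.1] size [58.8 12.9] long yaw 24.3 z 101.3
cover top 2419 c [543.4 317.5] size [126.9  75.9] long yaw 23.5 z 71.9
cover all 2479 c [552.2 321.4] size [146.3  75.9] long yaw 23.5 z 71.8
barrel 1117 c [ 549.1 -254.7] size [ 35.2 121.2] long yaw -15.4 z 50.1
[ 0.54786956 -0.25309121] 162.30423073411563 0.05551144597540933
ring 398 c [ 548.4 -254.1] size [ 25.1 119.2] long yaw -16.0 z 53.2
tray 2677 c [ 548.2 -253.9] size [151.9 191. ] long yaw -17.6 z 30.4
mat 7398 c [562.3 -13.3] size [168.2 166.8] long yaw 2.5 z 2.0
bench z 0.00010174559137266436
```

```bash
cat > st.py <<'E'
from h import *
from scipy.spatial.transform import Rotation as R
def st():
    o=manip.get_obs(); r=R.from_quat(o['ee_rot']).as_matrix()
    y=r[:,1]; z=r[:,2]
    print('t',round(o['clock'],2),'pos mm',np.round(np.array(o['position'])*1000,1),'approach',np.round(y,3),'jaw yaw',round(np.degrees(np.arctan2(z[1],z[0])),2),'jaw z',round(z[2],3),'F',np.round(o['ft_force'],2),'T',np.round(o['torque'],2),'grip',round(o['grip_width'],3),'q',np.round(o['joint_pos'],2))
if __name__=='__main__': st()
E
python3 st.py
```

```text
t 1.2 pos mm [160.5 604.  231.3] approach [-0.  0. -1.] jaw yaw 75.12 jaw z 0.0 F [0.42 0.56 0.53] T [-0.01  0.   -0.03] grip 0.998 q [-1.33  0.33 -0.06  1.46  0.02  1.35 -0.09]
```

arm_command --commands '[[[1,-0.7,0,0,0,2],[3.5,-2.6,0,0,0,5],[7.2,-5.4,0,0,0,8],[11,-8.2,0,0,0,11.5],[14.8,-11,0,0,0,15],[18.6,-13.9,0,0,0,18.5],[22.4,-16.8,0,0,0,22],[26.2,-19.6,-1,0,0,26],[30,-22.5,-3,0,0,30],[33.8,-25.3,-5,0,0,34],[36.8,-27.6,-7,0,0,37],[38,-28.4,-8,0,0,38.4],[38.3,-28.6,-8.1,0,0,38.4],[38.3,-28.6,-8.1,0,0,38.4],[38.3,-28.6,-8.1,0,0,38.4]]]' --claw 8.0 --newtons 40

```text
clock: 2.7
position: [0.5427, 0.3199, 0.1513]
ee_rot: [-0.692, -0.145, 0.144, 0.693]
ft_force: [-0.7, 1.1, 0.4]
grip_width: 0.936
```

```bash
python3 st.py; python3 -c "
from h import *
shot('scene','s1')"
```

```text
t 2.7 pos mm [542.7 319.9 151.3] approach [ 0.     0.002 -1.   ] jaw yaw 113.61 jaw z 0.001 F [-0.68  1.06  0.37] T [-0.03  0.01 -0.01] grip 0.936 q [-0.69  0.39  0.11  1.56 -0.05  1.19  1.41]
```

View pics/s1.png

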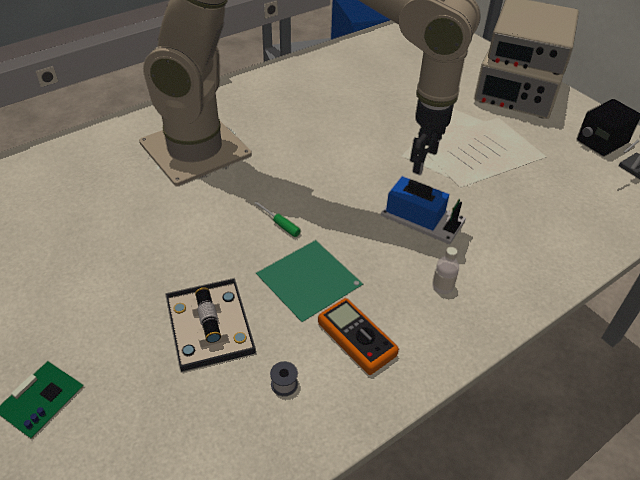

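arm_command --commands '[[[0,0,-1,0,0,0],[0,0,-2.5,0,0,0],[0,0,-4,0,0,0],[0,0,-5.5,0,0,0],[0,0,-6.5,0,0,0],[0,0,-7,0,0,0],[0,0,-7.3,0,0,0],[0,0,-7.3,0,0,0],[0,0,-7.3,0,0,0]]]' --claw 8.0

```text
clock: 3.65
position: [0.5439, 0.3182, 0.0779]
ee_rot: [-0.692, -0.144, 0.144, 0.692]
ft_force: [-0.3, 0.3, 1.0]
grip_width: 0.934
```

```bash
python3 st.py
```

```text
t 3.65 pos mm [543.9 318.2  77.9] approach [ 0.001  0.001 -1.   ] jaw yaw 113.51 jaw z 0.0 F [-0.27  0.33  0.99] T [-0.04  0.01 -0.05] grip 0.934 q [-0.69  0.46  0.11  1.62 -0.06  1.06  1.42]
```

Close on the bar.

arm_command --commands '[[[0,0,0,0,0,0],[0,0,0,0,0,0],[0,0,0,0,0,0],[0,0,0,0,0,0],[0,0,0,0,0,0],[0,0,0,0,0,0],[0,0,0,0,0,0],[0,0,0,0,0,0],[0,0,0,0,0,0],[0,0,0,0,0,0]]]' --claw 0.5 --newtons 40

```text
clock: 4.65
position: [0.5436, 0.3182, 0.0775]
ee_rot: [-0.692, -0.144, 0.144, 0.692]
ft_force: [0.2, 0.7, 2.2]
grip_width: 0.131
```

```bash
python3 st.py
```

```text
t 4.65 pos mm [543.6 318.2  77.5] approach [ 0.  0. -1.] jaw yaw 113.52 jaw z 0.0 F [0.17 0.68 2.19] T [ 0.09  0.14 -0.02] grip 0.131 q [-0.69  0.46  0.11  1.62 -0.06  1.06  1.42]
```

arm_command --commands '[[[0,0,0.3,0,0,0],[0,0,0.8,0,0,0],[0,0,1.5,0,0,0],[0,0,2.5,0,0,0],[0,0,3.5,0,0,0],[0,0,4.5,0,0,0],[0,0,5.5,0,0,0],[0,0,6.5,0,0,0],[0,0,7.5,0,0,0],[0,0,8.5,0,0,0],[0,0,9.3,0,0,0],[0,0,9.8,0,0,0],[0,0,10,0,0,0],[0,0,10,0,0,0],[0,0,10,0,0,0]]]'

```text
clock: 6.15
position: [0.5434, 0.3179, 0.1769]
ee_rot: [0.692, 0.144, -0.144, -0.692]
ft_force: [-0.7, -0.1, -1.2]
grip_width: 0.135
```

```bash
python3 st.py; python3 -c "
from h import *
shot('scene','s2')
c=shot('top','t2');pickle.dump(c,open('top2.pkl','wb'))"
```

```text
t 6.15 pos mm [543.4 317.9 176.9] approach [-0.001 -0.    -1.   ] jaw yaw 113.51 jaw z -0.0 F [-0.68 -0.08 -1.2 ] T [-0.03  0.01  0.07] grip 0.135 q [-0.69  0.37  0.12  1.53 -0.05  1.25  1.41]
```

View pics/s2.png

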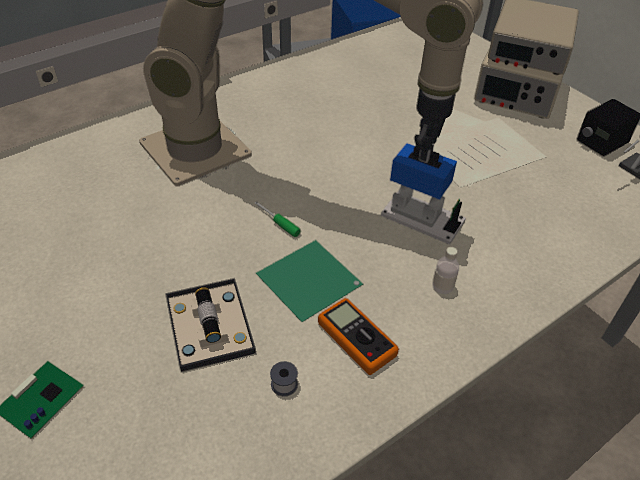

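arm_command --commands '[[[0,-0.5,0,0,0,0],[0.1,-1.8,0,0,0,-1],[0.2,-3.8,0,0,0,-2],[0.3,-6.3,0,0,0,-3.5],[0.5,-9,0,0,0,-5],[0.7,-11.8,0,0,0,-7],[0.8,-14.6,0,0,0,-9],[1,-17.4,0,0,0,-11],[1.1,-20.2,0,0,0,-13],[1.3,-23,0,0,0,-15],[1.5,-25.8,0,0,0,-17],[1.7,-28.4,0,0,0,-19],[1.8,-30.5,0,0,0,-20.5],[1.9,-32,0,0,0,-21],[1.9,-32.8,0,0,0,-21],[1.9,-33.1,0,0,0,-21],[1.9,-33.1,0,0,0,-21],[1.9,-33.1,0,0,0,-21]]]'

```text
clock: 8.05
position: [0.5626, -0.0117, 0.1772]
ee_rot: [-0.707, -0.016, 0.016, 0.707]
ft_force: [-0.4, -0.6, -1.2]
grip_width: 0.133
```

```bash
python3 st.py; python3 -c "
from h import *
c=shot('top','t3');pickle.dump(c,open('top3.pkl','wb'))"
```

```text
t 8.05 pos mm [562.6 -11.7 177.2] approach [-0.  0. -1.] jaw yaw 92.62 jaw z 0.0 F [-0.41 -0.58 -1.21] T [ 0.05 -0.03  0.05] grip 0.133 q [-0.35  0.23  0.34  1.72 -0.08  1.2   1.62]
```

View pics/t3.png

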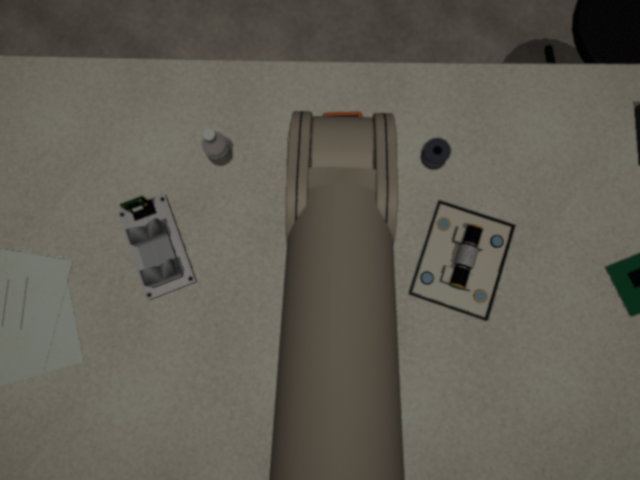

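arm_command --commands '[[[0,0,-0.5,0,0,0],[0,0,-1.5,0,0,0],[0,0,-3,0,0,0],[0,0,-4.5,0,0,0],[0,0,-6,0,0,0],[0,0,-7.5,0,0,0],[0,0,-8.7,0,0,0],[0,0,-9.5,0,0,0],[0,0,-10,0,0,0],[0,0,-10.3,0,0,0],[0,0,-10.5,0,0,0],[0,0,-10.6,0,0,0],[0,0,-10.7,0,0,0],[0,0,-10.8,0,0,0],[0,0,-10.8,0,0,0]]]'

```text
clock: 9.6
position: [0.5626, -0.013, 0.0694]
ee_rot: [-0.707, -0.016, 0.015, 0.707]
ft_force: [-0.1, 0.3, -0.9]
grip_width: 0.127
```

```bash
python3 st.py
cat > vm.py <<'E'
from meas import *
c=pickle.load(open('top3.pkl','rb')); P,uv=world(c)
a=np.radians(23.5); e=np.array([np.cos(a),np.sin(a)]); n=np.array([-e[1],e[0]])
d=P[:,:2]-np.array([.5433,.3177]); x=d@e; y=d@n; z=P[:,2]
rect(P[(abs(x)<.13)&(abs(y)<.07)&(z>.008)&(z<.095)],'base plate')
S=(abs(x)<.06)&(abs(y)<.033)&(z>.04)
rect(P[S],'saddles')
print('x',np.percentile(x[S],[1,99]),'y',np.percentile(y[S],[1,99]))
for sg in(-1,1):
    T=S&(x*sg>.028)&(x*sg<.053)
    print(sg,'x edges',np.percentile(x[S&(x*sg>.015)],[1,99]))
    V=T&(abs(y)<.017)
    # fit z=45+|y-y0|: left/right line fits
    L=V&(y>.004); Rr=V&(y<-.004)
    pl=np.polyfit(y[L],z[L],1); pr=np.polyfit(y[Rr],z[Rr],1)
    y0=(pr[1]-pl[1])/(pl[0]-pr[0]); print(pl,pr,'y0',y0,'z0',np.polyval(pl,y0))
G=(abs(x)<.03)&(abs(y)<.02)
for lo in np.arange(-.04,.04,.004):
    m=(x>lo)&(x<lo+.004)&(abs(abs(y)-.024)<.004)
    print(round(lo,3),np.round(np.median(z[m]),3),end=' ')
E
python3 vm.py
```

```text
t 9.6 pos mm [562.6 -13.   69.4] approach [ 0.  0. -1.] jaw yaw 92.52 jaw z 0.0 F [-0.12  0.26 -0.94] T [ 0.01  0.08 -0.01] grip 0.127 q [-0.33  0.35  0.32  1.82 -0.13  0.99  1.66]
base plate 4884 c [561.2 326.6] size [184.8  96.3] long yaw 22.8 z 21.9
saddles 1260 c [543.3 318.7] size [111.5  60.7] long yaw 22.5 z 58.0
x [-0.05486929  0.05480298] y [-0.02902883  0.03066174]
-1 x edges [-0.0550302  -0.02553281]
[1.02040642 0.04264286] [-0.97825807  0.04716588] y0 0.002263023328123695 z0 0.044952060435242254
1 x edges [0.02554098 0.05528925]
[0.9859796  0.04411504] [-0.9717572   0.04614836] y0 0.0010386110138832017 z0 0.04513908436271085
-0.04 0.062 -0.036 0.063 -0.032 0.062 -0.028 0.062 -0.024 0.023 -0.02 0.025 -0.016 0.023 -0.012 0.023 -0.008 0.024 -0.004 0.023 -0.0 0.025 0.004 0.023 0.008 0.022 0.012 0.023 0.016 0.023 0.02 0.024 0.024 0.044 0.028 0.064 0.032 0.064 0.036 0.065
```

arm_command --commands '[[[0,0,-0.1,0,0,0],[0,0,-0.15,0,0,0],[0,0,-0.2,0,0,0],[0,0,-0.2,0,0,0]]]'

```text
clock: 10.0
position: [0.5626, -0.0129, 0.0675]
ee_rot: [-0.707, -0.016, 0.016, 0.707]
ft_force: [-1.7, 0.1, 0.7]
grip_width: 0.134
```

```bash
python3 st.py; python3 -c "
from h import *
shot('scene','s4')"
```

```text
t 10.0 pos mm [562.6 -12.9  67.5] approach [ 0.  0. -1.] jaw yaw 92.51 jaw z 0.0 F [-1.72  0.07  0.74] T [ 0.    0.28 -0.01] grip 0.134 q [-0.33  0.35  0.32  1.82 -0.13  0.98  1.66]
```

View pics/s4.png

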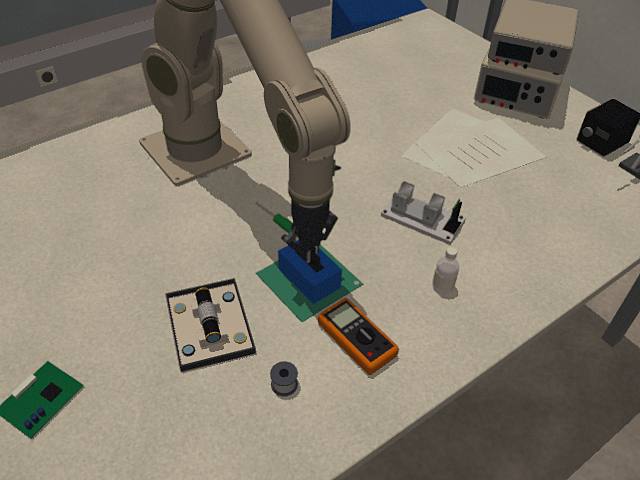

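arm_command --commands '[[[0,0,0,0,0,0],[0,0,0,0,0,0],[0,0,0,0,0,0],[0,0,0,0,0,0],[0,0,0,0,0,0],[0,0,0,0,0,0],[0,0,0.5,0,0,0],[0,0,1.5,0,0,0],[0,0,3,0,0,0],[0,0,5,0,0,0],[0,0,7,0,0,0],[0,0,8.5,0,0,0],[0,0,9,0,0,0],[0,0,9,0,0,0]]]' --claw 4.5

```text
clock: 11.45
position: [0.5629, -0.0129, 0.1582]
ee_rot: [-0.707, -0.016, 0.015, 0.707]
ft_force: [0.4, -0.5, 0.1]
grip_width: 0.528
```

```bash
python3 st.py
```

```text
t 11.45 pos mm [562.9 -12.9 158.2] approach [ 0.001  0.    -1.   ] jaw yaw 92.52 jaw z 0.0 F [ 0.44 -0.5   0.05] T [-0.02  0.02 -0.01] grip 0.528 q [-0.35  0.25  0.34  1.74 -0.09  1.16  1.63]
```

arm_command --commands '[[[0,-0.6,0,0,0,-0.5],[-0.1,-2.2,0,0,0,-2],[-0.3,-5,0,0,0,-4],[-0.5,-8.5,0,0,0,-7],[-0.7,-12,0,0,0,-10],[-0.9,-15.5,0,0,0,-13],[-1.1,-19,0,0,0,-16],[-1.3,-22,0,0,0,-19],[-1.4,-23.6,0,0,0,-20.1],[-1.4,-24.1,0,0,0,-20.1],[-1.4,-24.2,0,0,0,-20.1],[-1.4,-24.2,0,0,0,-20.1],[-1.4,-24.2,0,0,0,-20.1]]]' --claw 7.5

```text
clock: 12.75
position: [0.549, -0.2534, 0.1572]
ee_rot: [-0.699, 0.107, -0.107, 0.699]
ft_force: [0.6, 0.7, 0.0]
grip_width: 0.881
```

```bash
python3 st.py; python3 -c "
from h import *
c=shot('top','t5');pickle.dump(c,open('top5.pkl','wb'))
from meas import *
P,uv=world(c);col=c['pixels'][uv[:,1],uv[:,0]].astype(int)
A=(np.hypot(P[:,0]-.5625,P[:,1]+.013)<.1)
blue=(col[:,0]>col[:,2]+40)
rect(P[A&blue&(abs(P[:,2]-.062)<.006)],'cover top')"
```

```text
t 12.75 pos mm [ 549.  -253.4  157.2] approach [-0.     0.001 -1.   ] jaw yaw 72.56 jaw z 0.001 F [0.65 0.67 0.04] T [-0.01  0.    0.02] grip 0.881 q [-0.05  0.36  0.51  1.64 -0.19  1.19  1.77]
cover top 2445 c [562.3 -12.3] size [126.8  76. ] long yaw 2.5 z 62.0
```

View pics/t5.png

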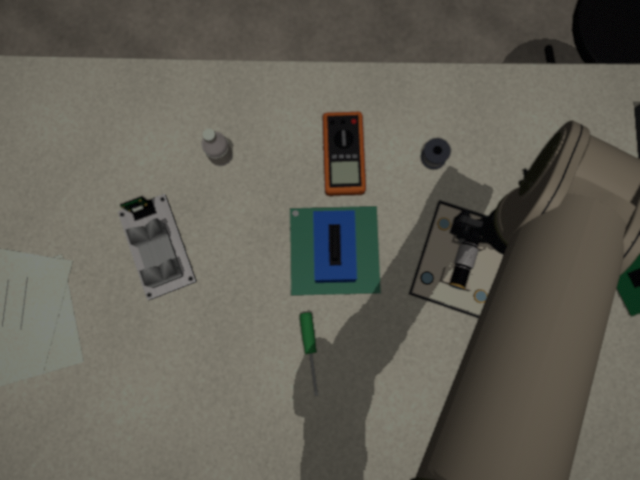

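arm_command --commands '[[[0,0,-0.7,0,0,0],[0,0,-2.5,0,0,0],[0,0,-4.5,0,0,0],[0,0,-6.5,0,0,0],[0,0,-8.5,0,0,0],[0,0,-10,0,0,0],[0,0,-11.3,0,0,0],[0,0,-12.4,0,0,0],[0,0,-13.3,0,0,0],[0,0,-13.9,0,0,0],[0,0,-14.2,0,0,0],[0,0,-14.2,0,0,0],[0,0,-14.2,0,0,0]]]'

```text
clock: 14.1
position: [0.5488, -0.2551, 0.0158]
ee_rot: [0.699, -0.108, 0.108, -0.699]
ft_force: [-0.4, -0.7, 1.2]
grip_width: 0.879
```

```bash
python3 st.py; python3 -c "
from h import *
c=shot('scene','s6'); im=c['pixels'][230:410,110:310]; cv2.imwrite('pics/s6c.png',cv2.resize(im,None,fx=3,fy=3,interpolation=cv2.INTER_CUBIC))"
```

```text
t 14.1 pos mm [ 548.8 -255.1   15.8] approach [ 0.001 -0.    -1.   ] jaw yaw 72.41 jaw z 0.0 F [-0.4  -0.74  1.17] T [-0.03 -0.02  0.04] grip 0.879 q [-0.    0.53  0.46  1.75 -0.28  0.93  1.83]
```

View pics/s6c.png

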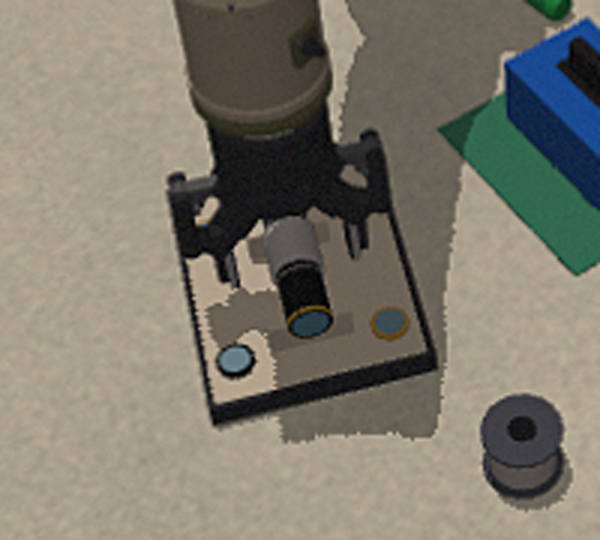

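Fingers straddle the ring, centred. Close.

arm_command --commands '[[[0,0,0,0,0,0],[0,0,0,0,0,0],[0,0,0,0,0,0],[0,0,0,0,0,0],[0,0,0,0,0,0],[0,0,0,0,0,0],[0,0,0,0,0,0],[0,0,0,0,0,0]]]' --claw 2.5 --newtons 50

```text
clock: 14.95
position: [0.5488, -0.2545, 0.0157]
ee_rot: [-0.699, 0.108, -0.108, 0.699]
ft_force: [-1.5, 3.3, 5.5]
grip_width: 0.408
```

```bash
python3 st.py
```

```text
t 14.95 pos mm [ 548.8 -254.5   15.7] approach [ 0.     0.001 -1.   ] jaw yaw 72.43 jaw z 0.001 F [-1.5   3.28  5.53] T [ 0.63  0.29 -0.09] grip 0.408 q [-0.    0.53  0.46  1.75 -0.28  0.93  1.83]
```

arm_command --commands '[[[0,0,0.3,0,0,0],[0,0,0.8,0,0,0],[0,0,1.6,0,0,0],[0,0,3,0,0,0],[0,0,5,0,0,0],[0,0,7,0,0,0],[0,0,9,0,0,0],[0,0,11,0,0,0],[0,0,13,0,0,0],[0,0,14.8,0,0,0],[0,0,15.7,0,0,0],[0,0,16,0,0,0],[0,0,16,0,0,0],[0,0,16,0,0,0],[0,0,16,0,0,0]]]'

```text
clock: 16.45
position: [0.5481, -0.2548, 0.1744]
ee_rot: [-0.699, 0.109, -0.108, 0.699]
ft_force: [-0.2, 0.3, -3.1]
grip_width: 0.408
```

```bash
python3 st.py; python3 -c "
from h import *
c=shot('scene','s7'); im=c['pixels'][200:380,110:310]; cv2.imwrite('pics/s7c.png',cv2.resize(im,None,fx=3,fy=3,interpolation=cv2.INTER_CUBIC))"
```

```text
t 16.45 pos mm [ 548.1 -254.8  174.4] approach [-0.001  0.    -1.   ] jaw yaw 72.41 jaw z -0.0 F [-0.16  0.26 -3.13] T [0.03 0.   0.03] grip 0.408 q [-0.06  0.35  0.52  1.62 -0.18  1.23  1.76]
```

View pics/s7c.png

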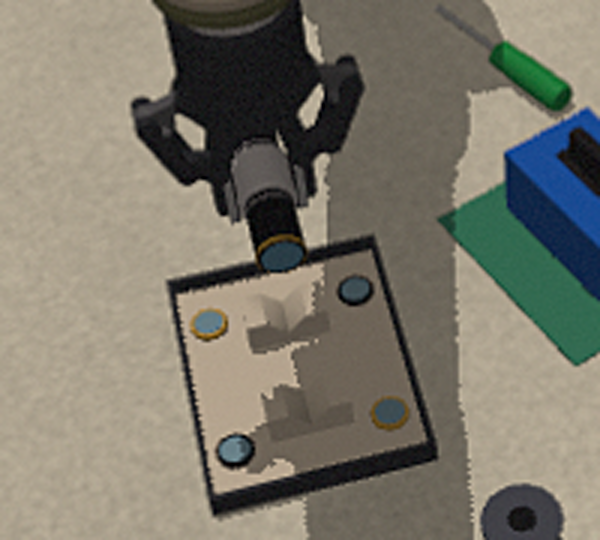

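arm_command --commands '[[[0,0.5,0,0,0,0.3],[0,1.8,0,0,0,1],[0,3.8,0,0,0,2.5],[-0.1,6.5,0,0,0,4.5],[-0.1,10,0,0,0,7],[-0.1,13.8,0,0,0,9.7],[-0.2,17.6,0,0,0,12.4],[-0.2,21.4,0,0,0,15.1],[-0.3,25.2,0,0,0,17.8],[-0.3,29,0,0,0,20.5],[-0.3,32.8,0,0,0,23.2],[-0.4,36.6,0,0,0,25.9],[-0.4,40.4,0,0,0,28.6],[-0.5,44.2,0,0,0,31.3],[-0.5,48,0,0,0,34],[-0.5,51.4,0,0,0,36.6],[-0.6,54,0,0,0,38.7],[-0.6,56,0,0,0,40],[-0.6,57.1,0,0,0,40.3],[-0.6,57.4,0,0,0,40.3]]]'

```text
clock: 18.5
position: [0.5419, 0.3203, 0.1752]
ee_rot: [-0.693, -0.14, 0.14, 0.693]
ft_force: [-1.2, -0.9, -2.5]
grip_width: 0.404
```

arm_command --commands '[[[0,0,0,0,0,0],[0,0,-0.5,0,0,0],[0,0,-2,0,0,0],[0,0,-4,0,0,0],[0,0,-6,0,0,0],[0,0,-7.3,0,0,0],[0,0,-8,0,0,0],[0,0,-8,0,0,0],[0,0,-8,0,0,0]]]'

```text
clock: 19.4
position: [0.5429, 0.3191, 0.0959]
ee_rot: [-0.693, -0.139, 0.139, 0.693]
ft_force: [-0.2, 0.1, -1.4]
grip_width: 0.408
```

```bash
python3 st.py; python3 -c "
from h import *
c=shot('scene','s8'); im=c['pixels'][100:280,340:540]; cv2.imwrite('pics/s8c.png',cv2.resize(im,None,fx=3,fy=3,interpolation=cv2.INTER_CUBIC))
c=shot('top','t8'); im=c['pixels'][150:330,60:260]; cv2.imwrite('pics/t8c.png',cv2.resize(im,None,fx=3,fy=3,interpolation=cv2.INTER_CUBIC));pickle.dump(c,open('top8.pkl','wb'))"
```

```text
t 19.4 pos mm [542.9 319.1  95.9] approach [ 0.001  0.    -1.   ] jaw yaw 112.7 jaw z 0.0 F [-0.2   0.13 -1.42] T [ 0.02  0.   -0.05] grip 0.408 q [-0.69  0.44  0.11  1.61 -0.05  1.09  1.4 ]
```

View pics/s8c.png

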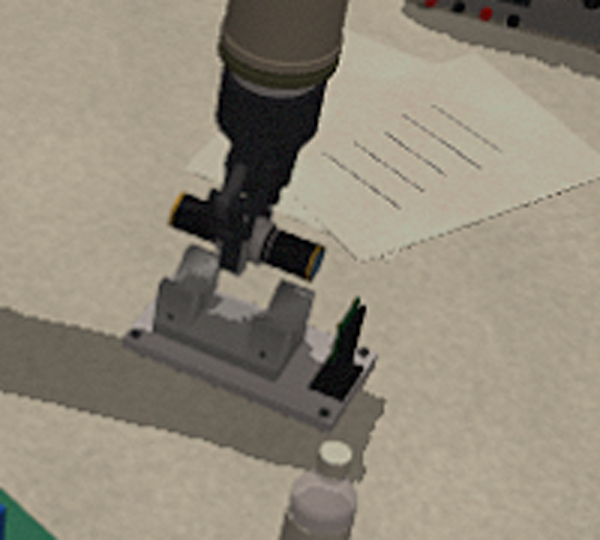

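View pics/t8c.png

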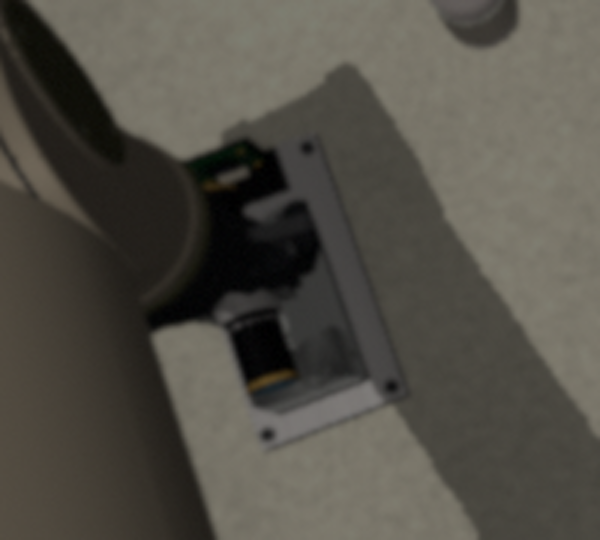

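```bash
cat > bf.py <<'E'
from h import *
import sys
from scipy.optimize import least_squares
def fit(c,seat=(.5427,.3192),yaw=22.7,zc=.117):
    P,uv=world(c)
    a=np.radians(yaw); e=np.array([np.cos(a),np.sin(a)]); n=np.array([-e[1],e[0]])
    d=P[:,:2]-np.array(seat); x=d@e; y=d@n; z=P[:,2]
    m=(abs(x)>.026)&(abs(x)<.063)&(abs(y)<.024)&(abs(z-zc)<.022)
    x,y,z=x[m],y[m],z[m]
    def f(p): return np.hypot(y-p[0]-p[1]*x,z-p[2]-p[3]*x)-.015
    r=least_squares(f,[0,0,zc,0],loss='soft_l1',f_scale=.001)
    p=r.x; print('n',m.sum(),'left',(x<0).sum(),'y0 mm',round(p[0]*1e3,2),'yaw err',round(np.degrees(p[1]),2),'z mm',round(p[2]*1e3,2),'pitch',round(np.degrees(p[3]),2),'rms',np.std(f(p))*1e3,'x range',x.min(),x.max())
if __name__=='__main__':
    fit(pickle.load(open('top8.pkl','rb')))
    c=manip.camera('scene'); pickle.dump(c,open('sc8.pkl','wb')); fit(c)
E
python3 bf.py
```

```text
n 478 left 405 y0 mm -0.06 yaw err -0.04 z mm 117.5 pitch 0.38 rms 2.2954497855187794 x range -0.06014376515246522 0.05994858438409447
n 370 left 156 y0 mm 0.06 yaw err -0.85 z mm 116.29 pitch 0.04 rms 2.8691605640268647 x range -0.059319479799848425 0.06116998301318625
```

arm_command --commands '[[[0,0,-0.5,0,0,0],[0,0,-1.5,0,0,0],[0,0,-2.5,0,0,0],[0,0,-3.3,0,0,0],[0,0,-3.9,0,0,0],[0,0,-4.3,0,0,0],[0,0,-4.6,0,0,0],[0,0,-4.7,0,0,0],[0,0,-4.8,0,0,0],[0,0,-4.8,0,0,0]]]'

```text
clock: 20.55
position: [0.5426, 0.3191, 0.0475]
ee_rot: [-0.693, -0.139, 0.139, 0.693]
ft_force: [-0.1, -0.4, -2.3]
grip_width: 0.407
```

```bash
python3 st.py
```

```text
t 20.55 pos mm [542.6 319.1  47.5] approach [ 0.  0. -1.] jaw yaw 112.71 jaw z 0.0 F [-0.1  -0.38 -2.29] T [-0.03  0.   -0.05] grip 0.407 q [-0.69  0.5   0.11  1.64 -0.06  1.    1.41]
```

arm_command --commands '[[[0,0,-0.05,0,0,0],[0,0,-0.1,0,0,0],[0,0,-0.15,0,0,0],[0,0,-0.2,0,0,0],[0,0,-0.2,0,0,0]]]'

```text
clock: 21.05
position: [0.5425, 0.319, 0.0452]
ee_rot: [-0.693, -0.139, 0.139, 0.693]
ft_force: [1.0, 0.5, -2.5]
grip_width: 0.408
```

```bash
python3 st.py
```

```text
t 21.05 pos mm [542.5 319.   45.2] approach [-0.  0. -1.] jaw yaw 112.72 jaw z 0.0 F [ 0.98  0.46 -2.55] T [ 0.02  0.04 -0.03] grip 0.408 q [-0.69  0.5   0.11  1.64 -0.06  1.    1.41]
```

arm_command --commands '[[[0,0,-0.03,0,0,0],[0,0,-0.06,0,0,0],[0,0,-0.1,0,0,0],[0,0,-0.1,0,0,0]]]'

```text
clock: 21.45
position: [0.5426, 0.3192, 0.0449]
ee_rot: [-0.693, -0.139, 0.139, 0.693]
ft_force: [-1.9, -1.1, 4.6]
grip_width: 0.41
```

```bash
python3 st.py
```

```text
t 21.45 pos mm [542.6 319.2  44.9] approach [ 0.  0. -1.] jaw yaw 112.73 jaw z 0.0 F [-1.9  -1.06  4.58] T [-0.32  0.52  0.17] grip 0.41 q [-0.69  0.5   0.1   1.64 -0.06  1.    1.41]
```

arm_command --commands '[[[0,0,-0.02,0,0,0],[0,0,-0.04,0,0,0],[0,0,-0.04,0,0,0],[0,0,-0.04,0,0,0]]]'

```text
clock: 21.85
position: [0.5427, 0.3192, 0.0449]
ee_rot: [-0.693, -0.139, 0.139, 0.693]
ft_force: [-3.9, -2.7, 9.2]
grip_width: 0.408
```

```bash
python3 st.py
```

```text
t 21.85 pos mm [542.7 319.2  44.9] approach [ 0.  0. -1.] jaw yaw 112.73 jaw z 0.0 F [-3.91 -2.65  9.22] T [-0.47  0.84  0.17] grip 0.408 q [-0.69  0.5   0.1   1.65 -0.06  1.    1.41]
```

arm_command --commands '[[[-0.02,-0.01,0,0,0,0],[-0.04,-0.02,0,0,0,0],[-0.04,-0.02,0,0,0,0],[-0.04,-0.02,0,0,0,0]]]'

```text
clock: 22.25
position: [0.5427, 0.3192, 0.0449]
ee_rot: [-0.693, -0.14, 0.139, 0.693]
ft_force: [-1.3, -0.6, 6.5]
grip_width: 0.407
```

```bash
python3 st.py
```

```text
t 22.25 pos mm [542.7 319.2  44.9] approach [ 0.001  0.001 -1.   ] jaw yaw 112.73 jaw z 0.0 F [-1.3  -0.62  6.48] T [-0.19  0.34  0.19] grip 0.407 q [-0.69  0.5   0.1   1.65 -0.06  1.    1.41]
```

arm_command --commands '[[[-0.01,0,-0.02,0,0,0],[-0.02,-0.01,-0.03,0,0,0],[-0.02,-0.01,-0.03,0,0,0],[-0.02,-0.01,-0.03,0,0,0],[-0.02,-0.01,-0.03,0,0,0]]]'

```text
clock: 22.75
position: [0.5427, 0.3192, 0.0449]
ee_rot: [-0.693, -0.14, 0.139, 0.694]
ft_force: [-2.6, -2.3, 8.2]
grip_width: 0.404
```

```bash
python3 st.py
python3 - <<'E'
from h import *
from bf import fit
from meas import rect
c=shot('scene','s9'); im=c['pixels'][100:280,340:540]; cv2.imwrite('pics/s9c.png',cv2.resize(im,None,fx=3,fy=3,interpolation=cv2.INTER_CUBIC))
fit(c,zc=.066)
c=shot('top','t9'); fit(c,zc=.066)
P,uv=world(c);col=c['pixels'][uv[:,1],uv[:,0]].astype(int)
A=(np.hypot(P[:,0]-.5625,P[:,1]+.013)<.1); blue=(col[:,0]>col[:,2]+40)
rect(P[A&blue&(abs(P[:,2]-.062)<.006)],'cover top')
E
python3 st.py
```

```text
t 22.75 pos mm [542.7 319.2  44.9] approach [ 0.002  0.001 -1.   ] jaw yaw 112.73 jaw z 0.0 F [-2.6  -2.26  8.17] T [-0.23  0.35  0.2 ] grip 0.404 q [-0.69  0.5   0.1   1.65 -0.06  1.    1.41]
n 383 left 166 y0 mm 0.03 yaw err -1.09 z mm 65.17 pitch -1.15 rms 3.8559954032311854 x range -0.059178428640247506 0.06082266038341608
n 648 left 533 y0 mm -1.33 yaw err -1.81 z mm 64.86 pitch -1.13 rms 3.5229098047964698 x range -0.060865185209893556 0.059381620399802784
cover top 2436 c [562.1 -12.3] size [126.3  76. ] long yaw 2.5 z 61.9
t 22.85 pos mm [542.7 319.2  44.9] approach [ 0.002  0.001 -1.   ] jaw yaw 112.73 jaw z 0.0 F [-1.7  -1.15  7.18] T [-0.23  0.39  0.26] grip 0.407 q [-0.69  0.5   0.1   1.65 -0.06  1.    1.41]
```

View pics/s9c.png

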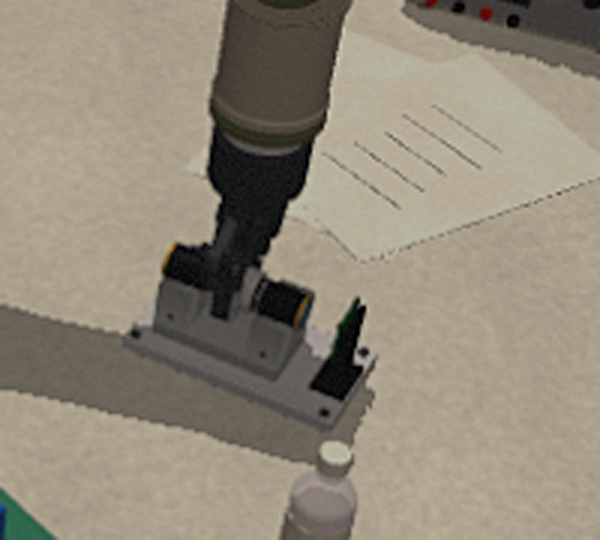

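View pics/t9.png

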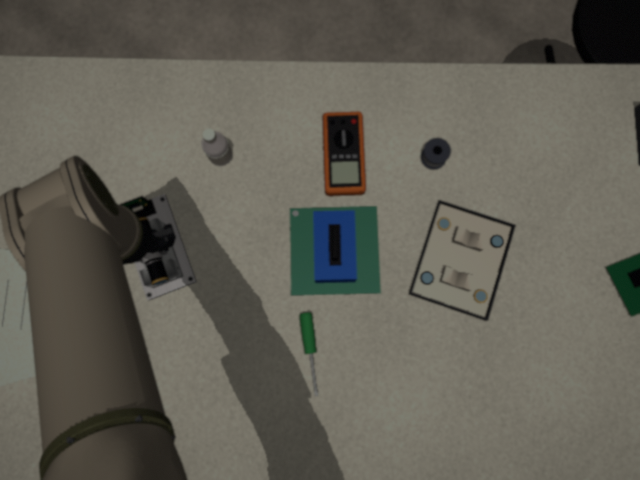

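arm_command --commands '[[[0,0,-0.01,0,0,0.1],[0,0,-0.02,0,0,0.2],[0,0,-0.02,0,0,0.2],[0,0,-0.02,0,0,0.2],[0,0,-0.02,0,0,0.2]]]'

```text
clock: 23.35
position: [0.5428, 0.3192, 0.0448]
ee_rot: [-0.693, -0.141, 0.14, 0.693]
ft_force: [-2.2, -2.2, 9.6]
grip_width: 0.405
```

```bash
python3 -c "
from st import *
st()
for i in range(5): manip.camera('top'); st()"
```

```text
t 23.35 pos mm [542.8 319.2  44.8] approach [ 0.002  0.001 -1.   ] jaw yaw 112.91 jaw z 0.001 F [-2.24 -2.2   9.58] T [-0.28  0.45  0.13] grip 0.405 q [-0.69  0.5   0.1   1.65 -0.06  1.    1.41]
t 23.4 pos mm [542.7 319.2  44.8] approach [ 0.002  0.001 -1.   ] jaw yaw 112.91 jaw z 0.0 F [-2.36 -0.89  8.22] T [-0.29  0.48  0.18] grip 0.405 q [-0.69  0.5   0.1   1.65 -0.06  1.    1.41]
t 23.45 pos mm [542.7 319.2  44.8] approach [ 0.002  0.001 -1.   ] jaw yaw 112.91 jaw z 0.001 F [-2.74 -1.44  8.57] T [-0.29  0.46  0.11] grip 0.406 q [-0.69  0.5   0.1   1.65 -0.06  1.    1.41]
t 23.5 pos mm [542.7 319.2  44.8] approach [ 0.002  0.001 -1.   ] jaw yaw 112.91 jaw z 0.001 F [-1.86 -1.24  8.78] T [-0.3   0.46  0.17] grip 0.404 q [-0.69  0.5   0.1   1.65 -0.06  1.    1.41]
t 23.55 pos mm [542.7 319.2  44.8] approach [ 0.002  0.001 -1.   ] jaw yaw 112.91 jaw z 0.0 F [-2.74 -1.59  9.01] T [-0.27  0.39  0.11] grip 0.406 q [-0.69  0.5   0.1   1.65 -0.06  1.    1.41]
t 23.6 pos mm [542.7 319.2  44.8] approach [ 0.002  0.001 -1.   ] jaw yaw 112.91 jaw z 0.001 F [-2.78 -1.15  8.29] T [-0.34  0.43  0.11] grip 0.409 q [-0.69  0.5   0.1   1.65 -0.06  1.    1.41]
```

```bash
python3 -c "
from st import *
print(manip.hand_in()); st()"
```

```text
the job is handed in; nothing more can be done
None
the job is handed in; nothing more can be done
```

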